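Press the cap home on a sample vial

TASK

Two hand-lever capping presses stand on the laboratory bench, and only one of them has a vial with a blue cap in it. Press the red release button in the grip of that press's lever and keep it pressed while you swing the lever all the way down, so that the cap is pushed fully home; then let go, and leave the lever down. Leave the lever of the empty press up.

Things in the scene. Friction and masses are not known exactly. Their poses are not given: they have to be found in the camera images.
- release_top (a point): Centre of the top of the red release button (28 mm across, 13.5 mm proud of its grey collar) at the outer end of the black grip (29 mm thick, ends 17 mm past the button) on the lever of the LOADED white press, the one with the amber vial and blue cap. Moves with button and lever. z: up out of the button, square to the lever; x: along the lever towards the hinge; y: along the hinge axis.
- hinge (a point): Point on the level hinge axis of the loaded press's lever, 175 mm above the table, in the lever's mid-plane; fixed. In the frame of release_top it lies at (+235, 0, -30) mm while the button is out. Its x and y axes are level, y along the hinge axis; the lever reaches out towards its -x. Nothing near the levers stands higher than 215 mm.
- release (a joint): Travel of the red button into the grip, m: 0 = out, 0.007 = fully pressed; from 0.006 on the ratchet is free. Its spring resists with 1.5 N at first, 5 N when fully pressed, and pushes it out again when let go.
- lever (a joint): Angle of the loaded press's lever, rad: 0 = up (0.45 above level, starts 0 to 0.06), 0.60 = fully down (0.15 below level). Button out: a ratchet stops it near 0.08 and 0.32. Button pressed: it moves at about 6 to 7 N at the grip, about 10 N over the last 0.12 rad where the ram pushes the cap, and stays where it is left. Pushing it down by the button keeps the button pressed.
- cap (a joint): How far the blue cap (36 mm across, 18 mm high) has been pushed down onto the amber vial (48 mm across, in the press's nest under the ram), m: 0 at the start, 0.008 = fully home. The ram reaches it when the lever is at about 0.48.
- spare_lever (a joint): Angle of the lever of the other, EMPTY press, alike in all but the vial; same meaning as lever. It starts between 0 and 0.06 and is to stay up. Its raised grip and button reach 310 mm above the table, as do those of the loaded press.

How it is judged (in metres and radians):
On the way, in this order (a step that is already met when the one before it is completed fails the run):
1. the release button is pressed with the lever still up (value of joint release above 0.005 m and value of joint lever below 0.25 rad), for 0.02 s.
2. the lever has swung past half-way with the button still pressed (value of joint release above 0.004 m and value of joint lever above 0.35 rad), for 0.02 s.
At the end, for the whole second after the job is handed in: The loaded press's lever is down (above 0.54 of 0.60 rad) and at rest, the cap is home (pushed at least 5 of its 8 mm), the release button has been let go (out to within 3 mm), and the empty press's lever is still up (below 0.2 rad) (value of joint lever between 0.54 and 0.65 rad and value of joint cap above 0.005 m and value of joint release below 0.003 m and value of joint spare_lever below 0.2 rad and velocity of joint lever between -0.05 and 0.05 rad/s); the robot touches nothing.
It fails at once if the empty press's lever is swung down (value of joint spare_lever above 0.2 rad).
It also fails if it takes over 35 s, if anything falls off the work surface, if the arm or the gripper's body presses on something with over 40 N, if the wrist force passes 120 N, or if a joint passes its speed limit or range.

ROBOT

A 6-joint arm with a two-finger parallel gripper is mounted at the origin on the work surface. World frame = base frame: x ahead of the robot, y to its left, z up, the work surface at z = 0. Lengths are in mm, angles in rad, forces in N, time in s.
With the tool pointing down it reaches from about 275 to 750 mm from the base axis. Payload 10.2 kg.
Tool frame: the origin (TCP) lies on the front face of the gripper's body, between the roots of the fingers; the fingertips stand 73 mm ahead of it and the grasp point (between the pads) lies 54 mm ahead of it; z points along the fingers, y is the direction in which the jaws open and shut (so a half turn about z gives the same grasp; the last joint's range is limited). The gripper opens to 85 mm and grips with 20 to 120 N. Pads are 22 mm wide; open, the fingers measure 114 mm over their backs; the gripper's body (76 mm by 85 mm) begins 54 mm behind the grasp point. The pads swing forward as they close: fully open they stand 13 mm farther back than shut.
Start: joints at [-1.399, 0.313, 1.498, -0, 1.331, -0.223], TCP at [201.915, -484.625, 303.894] pointing down, gripper open.
Joint ranges: [-2.94, 2.94], [-0.97, 2.17], [0.19, 2.56], [-1.23, 4.37], [0.02, 3.11], [-2.88, 2.88]. Speed limits (rad/s): [2.39, 2.39, 3.01, 3.14, 3.14, 3.14].

INTERFACE

Orientations are given as a unit quaternion [w, x, y, z].
In Python, from rig import ctrl gives the robot as it stands.
- The arm moves only by the tool move_arm, never from a script. Its argument "series" is a list of rows, each a list of 3 entries, a list of its own where there are three numbers: the shift along the tool's x, y, z in mm, then the turn about the tool's z in degrees, then the opening, from 0 (shut) to 1 (fully open). In form: [[[tx, ty, tz], yaw, grip], ...]. A call has 1 to 10 rows; each row is the pose to reach, as a shift and turn from the pose commanded when the call began, along the tool's axes at that moment; what a row does not reach only later rows make up. A row lasts 1/8 s, in which the tool goes at most 62.5 mm and 10.7 degrees, less where a joint would pass 70% of its speed; a pose out of reach is approached as far as the arm can. A call with a gripper value outside its range is refused whole. The fingers move at their own pace and stop on an object; "force" is the grip in N (left out, the last holds). Time passes only in rows, so rows that repeat a pose let the fingers close. It gives the time, the measured TCP pose, the force and the opening at its end, in the units of the state.
- ctrl.sense(): the state, without advancing time (a new reading comes with each control period).
- ctrl.capture(name): name is "scene" or "side" or "wrist"; returns (picture, depth): 400x640x3 uint8, red, green, blue; 400x640 float32, mm along the optical axis (not along the pixel's ray), 0 where there is no reading.
- ctrl.camera_model(name): a dict with "fov_y" (degrees; the focal length in pixels is half the picture's height over the tangent of half this angle, whatever the lens; pixels are square), "cx", "cy" (the principal point, pixels), "rvec" (rotation vector, rad) and "tvec" (3), from world to camera coordinates, as OpenCV has them. Camera axes: x right, y down, z forward; pixel columns grow to the right and rows downward; lengths in mm; the calibration is good to about 2 mm. The wrist camera is an equidistant fisheye: a pixel r from the principal point sees the ray r / f radians off the axis. A picture is of the moment at which its call begins: read the wrist's pose just before it. camera_model takes no time and is no camera call; for the wrist camera it gives the pose at the moment of the call.
- ctrl.finish_job(): hands the job in, once; it reports no verdict.
The state is a dict: "time_s": time; "joints": joint angles; "dq": joint speeds; "tau": joint torques, N m; "eef_pos": TCP position; "ee_rot": TCP orientation; "force": force on the tool from outside, world axes, zero at the start; "wrist_torque": the same for the moment, N m; "grip_width": opening from 0.0 (shut) to 1.0 (fully open).
Only numpy, scipy, OpenCV 4.12 (cv2) and the standard library are available. Lean on these libraries where they do the work, as an engineer would, in place of code of your own. Each camera call takes 0.05 s, during which the arm holds its last target.

## Working session

There is one attempt and no reset: what is moved stays moved. The work goes in short steps, Python scripts to look and compute and a tool call to move; the robot and the scene stay as the last step left them, time stands still between calls to the robot, and variables do not carry over. Pictures are saved under pics/ and viewed, and the job is handed in when it is done.

Besides the shell and the picture viewer there is one more tool, called after "Call:" by a JSON object that holds its "name" and its "arguments", one argument or row to a line. move_arm: Moves the arm, as the interface text tells. Its arguments: {"type":"object","properties":{"series":{"type":"array","items":{"type":"array"}},"force":{"type":"number"}},"required":["series"]}

```bash
mkdir -p pics
python3 - <<'E'
from rig import ctrl
import cv2,numpy as np
for n in("scene","side"):
    m=ctrl.camera_model(n);p,d=ctrl.capture(n)
    np.savez(f"pics/{n}0.npz",p=p,d=d,**{k:np.array(v) for k,v in m.items()})
    cv2.imwrite(f"pics/{n}0.png",p[:,:,::-1]);print(n,m)
s=ctrl.sense();print(s)
E
```

```text
scene {'fov_y': 44.87104808004072, 'cx': 321.10406819770924, 'cy': 195.7825965717386, 'rvec': array([ 1.07045635,  2.58389199, -0.79035952]), 'tvec': array([ 301.68123407, -248.80067082, 1866.87065624])}
side {'fov_y': 50.95171748138701, 'cx': 314.524111709374, 'cy': 201.37611703333334, 'rvec': array([ 0.73838567, -2.4539778 ,  1.26750689]), 'tvec': array([481.06515896, 272.1332165 , 962.3705988 ])}
{'time_s': 0.1, 'joints': array([-1.39941037e+00,  3.13375449e-01,  1.49833115e+00, -1.88833610e-05,
        1.33101917e+00, -2.23407068e-01]), 'dq': array([-0.00042102, -0.00081382, -0.00083626, -0.00119891,  0.00262113,
       -0.0011334 ]), 'tau': array([ 2.54268831e-03, -4.12900686e+01, -2.60140425e+01, -1.63561695e-04,
        3.06908340e-03, -5.93003108e-06]), 'eef_pos': array([ 201.88092833, -484.47659126,  303.41305582]), 'ee_rot': array([-5.66605594e-04,  9.80579891e-01,  1.96119239e-01,  5.56765817e-06]), 'force': array([-0.80227991,  0.09722163,  0.80419841]), 'wrist_torque': array([-0.01456328, -0.06139549,  0.04571419]), 'grip_width': 0.9966283359047879}
```

View pics/scene0.png

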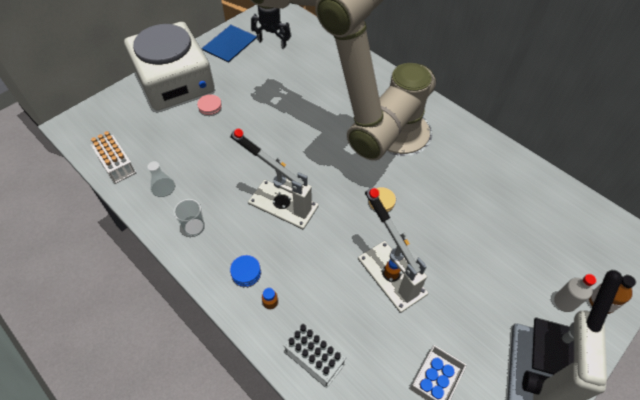

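View pics/side0.png

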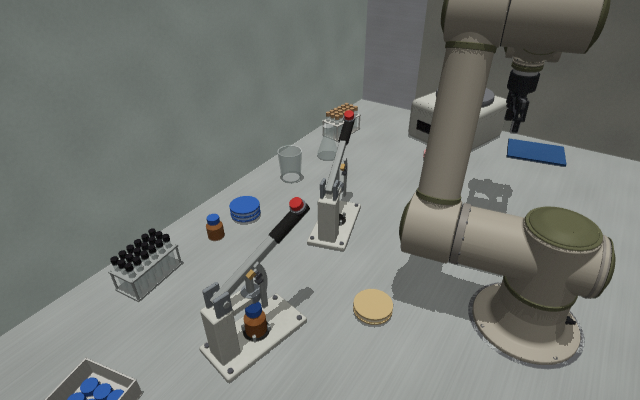

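The loaded press, with the amber vial and blue cap, is at about (392,270) in scene and (255,320) in side. Its red button is at (374,193) and (296,204). The empty press's button is at (238,133) and (349,115).

```bash
cat > h.py <<'E'
import numpy as np,cv2
def load(n):
    z=np.load(f"pics/{n}.npz");return z
def world(z,u,v,d):
    f=200/np.tan(np.radians(float(z['fov_y']))/2)
    R=cv2.Rodrigues(z['rvec'])[0]
    c=np.stack([(u-z['cx'])/f*d,(v-z['cy'])/f*d,d],-1)
    return (c-z['tvec'])@R
E
python3 - <<'E'
from h import *
for n,boxes in(("scene0",[(360,180,390,205),(225,120,252,145)]),("side0",[(280,190,312,218),(338,105,362,125)])):
    z=load(n);p=z['p'].astype(int);d=z['d']
    W=world(z,*[a.astype(float) for a in np.meshgrid(np.arange(640),np.arange(400))],d)
    for b in boxes:
        m=np.zeros(d.shape,bool);m[b[1]:b[3],b[0]:b[2]]=1
        m&=(p[...,0]>120)&(p[...,1]<70)&(p[...,2]<70)&(d>0)
        q=W[m];v,u=np.nonzero(m)
        print(n,len(q),u.mean(),v.mean(),'med',np.median(q,0).round(1),'max',q.max(0).round(),'min',q.min(0).round())
# points with z 20..330 in the press region
z=load("scene0");im=z['p'][160:320,330:450,::-1];cv2.imwrite("pics/c1.png",cv2.resize(im,None,fx=3.7,fy=3.7,interpolation=cv2.INTER_CUBIC))
z=load("side0");im=z['p'][180:380,190:320,::-1];cv2.imwrite("pics/c2.png",cv2.resize(im,None,fx=3,fy=3,interpolation=cv2.INTER_CUBIC))
E
```

```text
scene0 64 373.75 192.75 med [464.2 236.2 299.5] max [475. 248. 309.] min [451. 223. 290.]
scene0 53 238.24528301886792 132.71698113207546 med [ 590.2 -193.2  303.7] max [ 601. -183.  314.] min [ 578. -206.  295.]
side0 98 295.3775510204082 202.0408163265306 med [461.2 238.  296.8] max [474. 250. 302.] min [449. 225. 291.]
side0 54 348.6111111111111 113.51851851851852 med [ 588.7 -193.9  299.5] max [ 836. -181.  304.] min [ 576. -654.   84.]
```

```bash
sleep 0
```

```text
(no output)
```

View pics/c1.png

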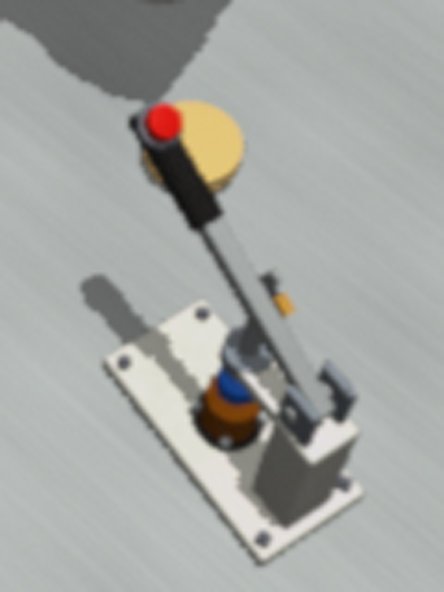

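View pics/c2.png

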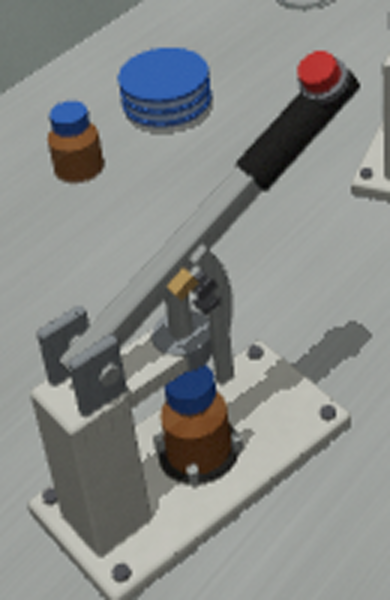

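Run:
```python
from h import *
z=load("scene0");d=z['d']
for (a,b) in [(105,362),(205,300),(362,492),(262,562)]:
    u=330+a/3.7;v=160+b/3.7
    # plane z=12 approx
    o=world(z,u,v,0.);q=world(z,u,v,1.)-o
    print((o+q*(12-o[2])/q[2]).round(1))
for n in("scene0","side0"):
    z=load(n);d=z['d']
    W=world(z,*[a.astype(float) for a in np.meshgrid(np.arange(640),np.arange(400))],d).reshape(-1,3)
    b=W-[464,236,0]
    m=(d.ravel()>0)&(W[:,2]>150)&(W[:,2]<320)&(np.hypot(b[:,0],b[:,1])<290)
    m&=~((W[:,0]<430))
    q=W[m]
    for lo in range(160,320,15):
        s=q[(q[:,2]>=lo)&(q[:,2]<lo+15)]
        if len(s):print(n,lo,len(s),np.median(s,0).round(1),s.min(0).round(),s.max(0).round())
```

```text
[519. 258.  12.]
[411.4 279.3  12. ]
[456.8 488.6  12. ]
[562.  468.6  12. ]
scene0 160 88 [522.2 369.7 167.6] [486. -11. 160.] [554. 461. 175.]
scene0 175 224 [512.6 408.1 184.3] [485. -35. 175.] [555. 460. 190.]
scene0 190 369 [509.4 396.5 197.7] [459. -44. 190.] [552. 461. 205.]
scene0 205 156 [489.4 373.7 211.3] [462. -44. 205.] [548. 451. 220.]
scene0 220 113 [484.2 345.2 227.4] [460. 302. 220.] [497. 375. 235.]
scene0 235 100 [480.5 313.4 243.2] [461. 274. 235.] [487. 339. 250.]
scene0 250 129 [474.5 283.1 258. ] [454. 237. 250.] [484. 307. 265.]
scene0 265 108 [468.7 255.7 271.4] [449. 211. 265.] [478. 285. 280.]
scene0 280 58 [469.3 232.7 287.7] [444. 211. 280.] [477. 254. 295.]
scene0 295 77 [460.8 235.7 300. ] [447. 218. 295.] [475. 249. 309.]
side0 160 299 [486.2 373.  167.9] [460. -16. 160.] [546. 462. 175.]
side0 175 567 [503.9 421.1 183. ] [460. -38. 175.] [545. 462. 190.]
side0 190 623 [494.3 399.6 196. ] [460. -44. 190.] [553. 462. 205.]
side0 205 297 [481.1 369.4 211.6] [460. -41. 205.] [550. 393. 220.]
side0 220 235 [475.9 337.7 226.7] [461. 298. 220.] [494. 369. 235.]
side0 235 205 [469.1 304.5 242.1] [454. 255. 235.] [487. 331. 250.]
side0 250 256 [462.5 276.5 257.5] [448. 223. 250.] [483. 304. 265.]
side0 265 189 [457.8 248.7 271.2] [444. 214. 265.] [478. 272. 280.]
side0 280 132 [451.7 240.8 288.9] [443. 217. 280.] [475. 250. 295.]
side0 295 75 [459.1 234.5 297.8] [448. 225. 295.] [475. 246. 302.]
```

Call:
{"name": "move_arm", "arguments": {
  "series": [
    [[0,0,-60],0,0],
    [[0,0,-120],0,0],
    [[0,0,-170],0,0],
    [[38,-41.5,-170],-8,0],
    [[76,-83,-170],-16,0],
    [[114,-124.5,-170],-24,0],
    [[152,-166,-170],-32,0],
    [[190,-207.5,-170],-40,0],
    [[228,-249,-170],-48,0],
    [[266,-290.5,-170],-55.8,0]
  ]
}}

```text
time_s: 1.35
eef_pos: [335.8, -112.4, 473.8]
ee_rot: [-0.0, 0.774, 0.634, 0.0]
force: [1.2, -0.1, -0.4]
grip_width: -0.0
```

```bash
cat > rel.py <<'E'
import sys
from rig import ctrl
import numpy as np
from scipy.spatial.transform import Rotation as Ro
s=ctrl.sense();R=Ro.from_quat(np.roll(s['ee_rot'],-1)).as_matrix()
t=np.array([float(a) for a in sys.argv[1:4]])
print(s['time_s'],s['eef_pos'].round(1),s['force'].round(2),R.round(3).tolist(),s['grip_width'],s['joints'].round(2))
print('shift',(R.T@(t-s['eef_pos'])).round(1), 'yaw az x',np.degrees(np.arctan2(R[1,0],R[0,0])))
E
python3 rel.py 462 236 420
```

```text
1.35 [ 335.8 -112.4  473.8] [ 1.2  -0.07 -0.39] [[0.197, 0.98, 0.0], [0.98, -0.197, 0.0], [0.0, -0.0, -1.0]] -0.00011390423228878337 [-0.66 -0.15  1.57  0.    1.72 -0.46]
shift [366.4  55.1  53.8] yaw az x 78.6464753664112
```

Call:
{"name": "move_arm", "arguments": {
  "series": [
    [[52,8,0],0,0],
    [[104,16,0],0,0],
    [[156,24,0],0,0],
    [[208,32,0],0,0],
    [[260,40,0],0,0],
    [[312,48,0],0,0],
    [[345,55,20],0,0],
    [[366,55,40],0,0],
    [[366,55,54],0,0],
    [[366,55,54],0,0]
  ]
}}

```text
time_s: 2.6
eef_pos: [462.9, 232.8, 419.2]
ee_rot: [-0.0, 0.775, 0.632, -0.001]
force: [-0.4, -0.3, 0.2]
grip_width: -0.004
```

```bash
python3 rel.py 462 236 420
python3 - <<'E'
from rig import ctrl
import cv2,numpy as np
for n in("wrist","scene","side"):
    m=ctrl.camera_model(n);p,d=ctrl.capture(n)
    np.savez(f"pics/{n}1.npz",p=p,d=d,**{k:np.array(v) for k,v in m.items()})
    cv2.imwrite(f"pics/{n}1.png",p[:,:,::-1])
    if n=="wrist":print(m)
E
python3 - <<'E'
import cv2,numpy as np
a=cv2.imread('pics/scene1.png')[80:330,270:470];b=cv2.imread('pics/side1.png')[30:280,190:390]
cv2.imwrite('pics/c3.png',cv2.resize(np.hstack([a,b]),None,fx=2,fy=2))
E
```

```text
2.6 [462.9 232.8 419.2] [-0.37 -0.27  0.16] [[0.201, 0.98, -0.002], [0.98, -0.201, -0.001], [-0.001, -0.002, -1.0]] -0.0044560308785351775 [ 0.24  0.25  1.29 -0.    1.61  0.44]
shift [ 3.  -1.5 -0.8] yaw az x 78.40183194592213
{'fov_y': 65.70646984690485, 'cx': 323.89302038084236, 'cy': 200.93285559312113, 'rvec': array([-2.83987099,  0.28879968,  0.04582733]), 'tvec': array([-404.95786508,  237.61159693,  582.90000233])}
```

View pics/c3.png

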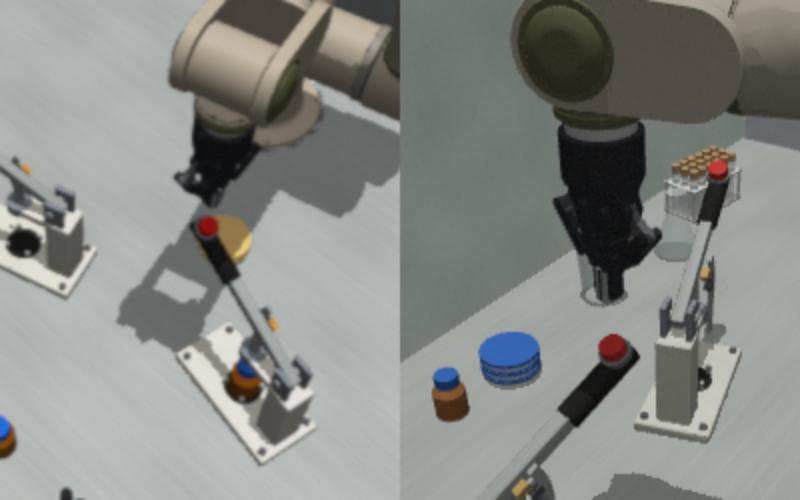

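View pics/wrist1.png

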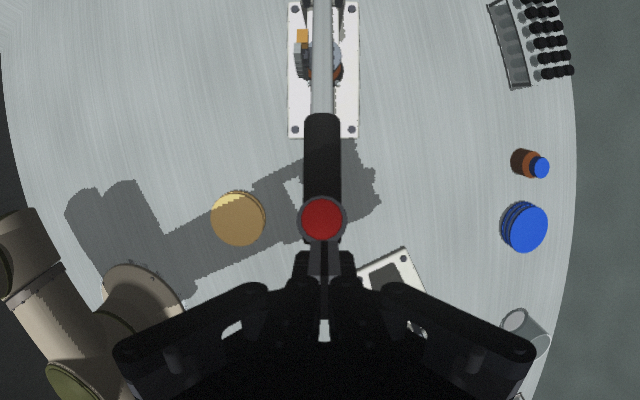

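The wrist view shows the button centred at (321,219), the lever running straight up the picture, and the shut fingertips at about (323,255).

Run:
```python
from h import *
z=load("wrist1");d=z['d'];p=z['p'].astype(int)
f=200/np.tan(np.radians(float(z['fov_y']))/2)
R=cv2.Rodrigues(z['rvec'])[0];C=-R.T@z['tvec'];print('cam',C.round(1),(R.T@[0,0,1]).round(3))
v,u=np.mgrid[0:400,0:640].astype(float)
x=u-z['cx'];y=v-z['cy'];r=np.hypot(x,y)+1e-9;th=r/f
W=(np.stack([x/r*np.tan(th)*d,y/r*np.tan(th)*d,d],-1)-z['tvec'])@R
m=(p[...,0]>90)&(p[...,1]<60)&(p[...,2]<60)&(d>0)&(abs(u-321)<30)&(abs(v-219)<30)
q=W[m];print(len(q),u[m].mean(),v[m].mean(),q.mean(0).round(1),q.min(0).round(1),q.max(0).round(1))
top=m&(W[...,2]>285)
A=np.c_[W[top][:,:2]-q.mean(0)[:2],np.ones(top.sum())];c=np.linalg.lstsq(A,W[top][:,2],rcond=None)[0];print('plane',c,np.arctan(np.hypot(*c[:2])))
h=np.array([.201,.98]);s=(q[:,:2]-q.mean(0)[:2])@h;t=(q[:,:2]-q.mean(0)[:2])@[.98,-.201];print(s.min(),s.max(),t.min(),t.max())
# fingers tip
for (a,b) in[(322,258),(310,262),(335,262),(310,255),(335,255),(300,255),(350,255),(321,130),(321,160),(321,30)]:print(a,b,W[b,a].round(1))
im=z['p'][170:300,250:400,::-1];cv2.imwrite("pics/c4.png",cv2.resize(im,None,fx=4,fy=4,interpolation=cv2.INTER_CUBIC))
```

```text
cam [477.3 303.6 490.1] [-0.06  -0.278 -0.959]
1279 321.20797498045346 219.12118842845973 [461.1 236.3 299.1] [447.9 219.5 283.8] [474.2 248.6 304.7]
plane [-7.61637579e-02 -3.87421769e-01  2.99083027e+02] 0.37604792280505
-17.097294809659203 12.25788005682924 -13.348205241503912 13.05352602003251
322 258 [463.7 243.  368.7]
310 262 [458.9 244.6 373.7]
335 262 [469.3 243.3 375.1]
310 255 [458.7 245.1 367.9]
335 255 [469.5 243.  368.2]
300 255 [452.9 242.2 359.9]
350 255 [475.8 237.4 359.7]
321 130 [471.8 290.7 258.5]
321 160 [467.5 269.5 265.9]
321 30 [489.2 377.4 213.2]
```

View pics/c4.png

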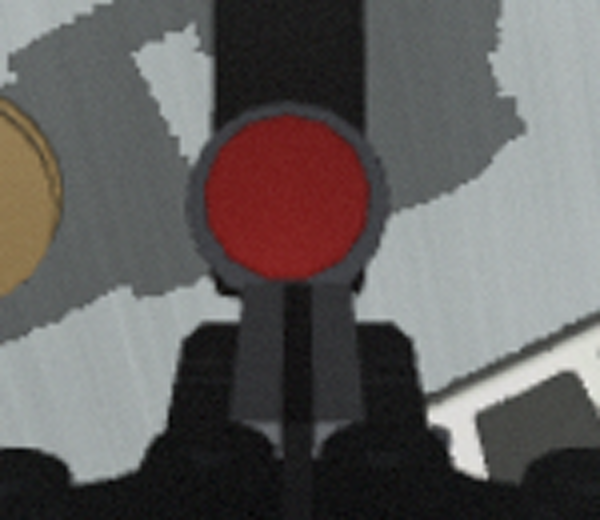

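```bash
cat > path.py <<'E'
import numpy as np
H=np.array([502.1,433.8])
def tgt(a,p,off=-2,tip=73):
    n=30-p; rc=235*np.cos(a)-n*np.sin(a); rho=rc+off
    lo,hi=235*np.cos(a)-14*np.cos(a)-n*np.sin(a),235*np.cos(a)+14*np.cos(a)-n*np.sin(a)
    r=min(rho+11,hi) if a>0 else max(rho-11,lo)
    return rho,175+r*np.tan(a)+n/np.cos(a)+tip
if __name__=="__main__":
    from rig import ctrl
    e=ctrl.sense();x,y,z=e['eef_pos'];h=np.array([.201,.98])
    rho0=(H-[x,y])@h
    for p,a in[(-6,.425),(0,.425),(7,.425)]+[(7,.45-t) for t in(.1,.2,.25,.3,.35,.4,.45,.5,.55,.58,.6)]:
        rho,zz=tgt(a,p);print(p,round(.45-a,3),'tx %.1f tz %.1f  z %.1f'%(rho0-rho,z-zz,zz))
E
python3 path.py
```

```text
-6 0.025 tx 7.7 tz 39.2  z 381.8
0 0.025 tx 5.2 tz 44.6  z 376.3
7 0.025 tx 2.3 tz 51.0  z 369.9
7 0.1 tx -6.0 tz 67.4  z 353.5
7 0.2 tx -15.1 tz 90.2  z 330.7
7 0.25 tx -18.8 tz 101.9  z 319.1
7 0.3 tx -22.0 tz 113.7  z 307.2
7 0.35 tx -24.6 tz 125.7  z 295.2
7 0.4 tx -26.7 tz 137.8  z 283.2
7 0.45 tx -28.1 tz 149.9  z 271.0
7 0.5 tx -29.0 tz 161.0  z 259.9
7 0.55 tx -29.2 tz 172.2  z 248.7
7 0.58 tx -29.1 tz 178.9  z 242.0
7 0.6 tx -28.9 tz 183.3  z 237.6
```

Approach to just above the button, then press slowly.

Call:
{"name": "move_arm", "arguments": {
  "series": [
    [[4,-2,12],0,0],
    [[8,-2,26],0,0],
    [[8,-2,36],0,0],
    [[7,-2,40],0,0],
    [[5,-2,44],0,0],
    [[4,-2,47],0,0],
    [[4,-2,47],0,0]
  ]
}}

```text
time_s: 3.62
eef_pos: [462.0, 237.5, 373.1]
ee_rot: [0.0, 0.775, 0.632, 0.0]
force: [-0.4, 0.2, 2.4]
grip_width: 0.002
```

```bash
python3 path.py|head -4; python3 rel.py 462 236 420
```

```text
-6 0.025 tx 3.2 tz -8.6  z 381.8
0 0.025 tx 0.7 tz -3.2  z 376.3
7 0.025 tx -2.2 tz 3.2  z 369.9
7 0.1 tx -10.5 tz 19.7  z 353.5
3.625 [462.  237.5 373.1] [-0.38  0.2   2.38] [[0.201, 0.98, 0.001], [0.98, -0.201, 0.0], [0.0, 0.001, -1.0]] 0.002277384915645266 [ 0.25  0.26  1.39 -0.    1.49  0.45]
shift [ -1.5   0.3 -46.9] yaw az x 78.40468724310954
```

Call:
{"name": "move_arm", "arguments": {
  "series": [
    [[-1,0,1.5],0,0],
    [[-1.5,0,3],0,0],
    [[-2,0,4.5],0,0],
    [[-2,0,5],0,0],
    [[-2,0,5],0,0]
  ]
}}

```text
time_s: 4.25
eef_pos: [461.6, 235.5, 368.1]
ee_rot: [0.0, 0.775, 0.632, 0.0]
force: [-0.9, -0.8, 5.1]
grip_width: 0.002
```

```bash
python3 path.py;  python3 - <<'E'
from rig import ctrl
import cv2,numpy as np
n="side"
m=ctrl.camera_model(n);p,d=ctrl.capture(n)
print(ctrl.sense()['force'])
cv2.imwrite("pics/side2.png",cv2.resize(p[60:310,190:390,::-1],None,fx=2.4,fy=2.4))
E
```

```text
-6 0.025 tx 5.2 tz -13.6  z 381.8
0 0.025 tx 2.7 tz -8.2  z 376.3
7 0.025 tx -0.2 tz -1.8  z 369.9
7 0.1 tx -8.4 tz 14.7  z 353.5
7 0.2 tx -17.6 tz 37.4  z 330.7
7 0.25 tx -21.3 tz 49.1  z 319.1
7 0.3 tx -24.5 tz 60.9  z 307.2
7 0.35 tx -27.1 tz 72.9  z 295.2
7 0.4 tx -29.1 tz 85.0  z 283.2
7 0.45 tx -30.5 tz 97.1  z 271.0
7 0.5 tx -31.4 tz 108.3  z 259.9
7 0.55 tx -31.7 tz 119.4  z 248.7
7 0.58 tx -31.5 tz 126.1  z 242.0
7 0.6 tx -31.3 tz 130.6  z 237.6
[-0.25259751 -2.40517623  4.89415244]
```

View pics/side2.png

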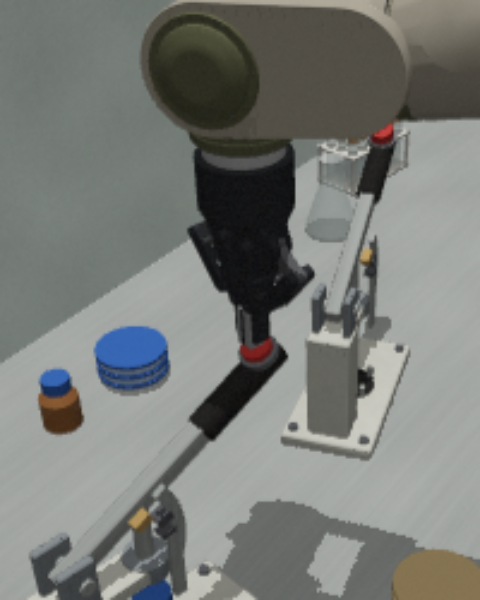

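Call:
{"name": "move_arm", "arguments": {
  "series": [
    [[-1,0,2],0,0],
    [[-3,0,5],0,0],
    [[-5.5,0,9],0,0],
    [[-8.5,0,15],0,0],
    [[-11,0,20.5],0,0],
    [[-13.5,0,26],0,0],
    [[-15.5,0,32],0,0],
    [[-17.5,0,37.5],0,0],
    [[-17.5,0,38.5],0,0]
  ]
}}

```text
time_s: 5.42
eef_pos: [458.1, 218.3, 329.7]
ee_rot: [0.0, 0.775, 0.632, 0.0]
force: [-1.6, -2.0, 7.7]
grip_width: 0.003
```

```bash
python3 path.py;  python3 - <<'E'
from rig import ctrl
import cv2,numpy as np
n="side"
m=ctrl.camera_model(n);p,d=ctrl.capture(n)
print(ctrl.sense()['force'])
cv2.imwrite("pics/side3.png",cv2.resize(p[60:310,190:390,::-1],None,fx=2.4,fy=2.4))
E
```

```text
-6 0.025 tx 22.8 tz -52.1  z 381.8
0 0.025 tx 20.3 tz -46.6  z 376.3
7 0.025 tx 17.4 tz -40.2  z 369.9
7 0.1 tx 9.1 tz -23.8  z 353.5
7 0.2 tx 0.0 tz -1.0  z 330.7
7 0.25 tx -3.7 tz 10.6  z 319.1
7 0.3 tx -6.9 tz 22.5  z 307.2
7 0.35 tx -9.5 tz 34.4  z 295.2
7 0.4 tx -11.5 tz 46.5  z 283.2
7 0.45 tx -13.0 tz 58.7  z 271.0
7 0.5 tx -13.8 tz 69.8  z 259.9
7 0.55 tx -14.1 tz 80.9  z 248.7
7 0.58 tx -14.0 tz 87.6  z 242.0
7 0.6 tx -13.8 tz 92.1  z 237.6
[-0.4886278  -1.31104476  6.08965851]
```

View pics/side3.png

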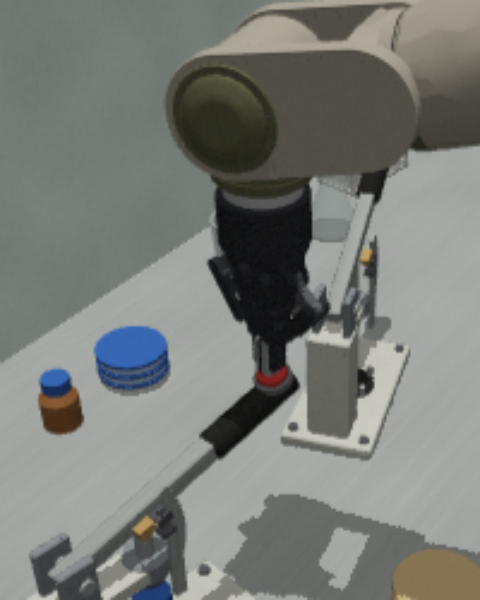

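The fingertip is still squarely on the button, the lever has swung to about 0.2 rad, and the force is as expected. I'll continue the swing.

Call:
{"name": "move_arm", "arguments": {
  "series": [
    [[-2,0,5],0,0],
    [[-3.5,0,10.5],0,0],
    [[-5,0,16.5],0,0],
    [[-7,0,22.5],0,0],
    [[-8,0,28.5],0,0],
    [[-9.5,0,34.5],0,0],
    [[-10.5,0,40.5],0,0],
    [[-11.5,0,46.5],0,0],
    [[-12,0,52.5],0,0],
    [[-13,0,58.5],0,0]
  ]
}}

```text
time_s: 6.72
eef_pos: [455.5, 205.5, 271.2]
ee_rot: [0.0, 0.775, 0.632, -0.0]
force: [-1.3, -2.0, 6.6]
grip_width: 0.001
```

```bash
python3 path.py|tail -6;  python3 - <<'E'
from rig import ctrl
import cv2,numpy as np
n="side"
m=ctrl.camera_model(n);p,d=ctrl.capture(n)
print(ctrl.sense()['force'])
cv2.imwrite("pics/side4.png",cv2.resize(p[90:340,190:390,::-1],None,fx=2.4,fy=2.4))
E
```

```text
7 0.4 tx 1.5 tz -12.0  z 283.2
7 0.45 tx 0.1 tz 0.2  z 271.0
7 0.5 tx -0.8 tz 11.3  z 259.9
7 0.55 tx -1.0 tz 22.4  z 248.7
7 0.58 tx -0.9 tz 29.1  z 242.0
7 0.6 tx -0.7 tz 33.6  z 237.6
[ 1.28014154 -1.68457607  6.00107663]
```

View pics/side4.png

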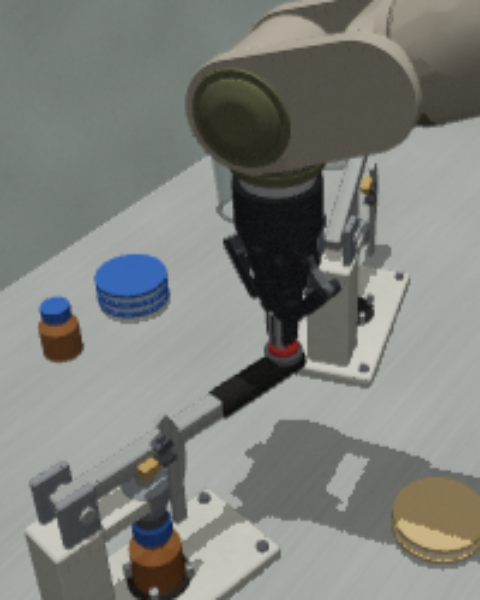

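The lever is close to level, at about 0.45 rad, and the fingertip is still on the button.

Call:
{"name": "move_arm", "arguments": {
  "series": [
    [[0,0,4],0,0],
    [[-0.5,0,8],0,0],
    [[-1,0,12],0,0],
    [[-1,0,16],0,0],
    [[-1,0,20],0,0],
    [[-1,0,24],0,0],
    [[-1,0,28],0,0],
    [[-1,0,30],0,0],
    [[-1,0,30],0,0]
  ]
}}

```text
time_s: 7.9
eef_pos: [455.3, 204.6, 241.3]
ee_rot: [0.0, 0.775, 0.632, 0.0]
force: [-1.9, -2.5, 6.2]
grip_width: 0.0
```

```bash
python3 path.py|tail -3;python3 -c "
from rig import ctrl
print(ctrl.sense()['force'])"
```

```text
7 0.55 tx -0.1 tz -7.4  z 248.7
7 0.58 tx 0.0 tz -0.7  z 242.0
7 0.6 tx 0.2 tz 3.7  z 237.6
[-1.89772335 -2.5487678   6.22950138]
```

Call:
{"name": "move_arm", "arguments": {
  "series": [
    [[0,0,1],0,0],
    [[0,0,2],0,0],
    [[0,0,3],0,0]
  ]
}}

```text
time_s: 8.28
eef_pos: [455.3, 204.6, 238.6]
ee_rot: [0.0, 0.775, 0.632, 0.0]
force: [-2.5, -2.8, 10.2]
grip_width: -0.001
```

Call:
{"name": "move_arm", "arguments": {
  "series": [
    [[0,0,1],0,0],
    [[0,0,2],0,0]
  ]
}}

```text
time_s: 8.52
eef_pos: [455.4, 204.7, 236.6]
ee_rot: [0.0, 0.775, 0.632, 0.0]
force: [-2.9, -3.1, 9.5]
grip_width: 0.001
```

Call:
{"name": "move_arm", "arguments": {
  "series": [
    [[0,0,1],0,0],
    [[0,0,2],0,0]
  ]
}}

```text
time_s: 8.78
eef_pos: [455.4, 204.8, 235.0]
ee_rot: [0.0, 0.775, 0.632, 0.0]
force: [-4.3, -3.1, 18.3]
grip_width: 0.0
```

The force jumped to 18 N, so the lever is at its stop. I'll lift straight off and look.

Call:
{"name": "move_arm", "arguments": {
  "series": [
    [[0,0,-3],0,0],
    [[0,0,-8],0,0],
    [[0,0,-20],0,0],
    [[0,0,-45],0,0],
    [[-20,0,-90],0,0],
    [[-60,0,-130],0,0],
    [[-100,0,-150],0,0],
    [[-100,0,-150],0,0]
  ]
}}

```text
time_s: 9.78
eef_pos: [435.0, 105.5, 385.7]
ee_rot: [0.001, 0.776, 0.631, 0.001]
force: [0.3, 0.9, -0.4]
grip_width: 0.0
```

Run:
```python
from rig import ctrl
from h import *
o=[]
for n in("scene","side"):
    m=ctrl.camera_model(n);p,d=ctrl.capture(n)
    z={k:np.array(v) for k,v in m.items()}
    W=world(z,*[a.astype(float) for a in np.meshgrid(np.arange(640),np.arange(400))],d)
    p_=p.astype(int);mm=(p_[...,0]>120)&(p_[...,1]<70)&(p_[...,2]<70)&(d>0)&(np.hypot(W[...,0]-455,W[...,1]-203)<45)
    q=W[mm];print(n,len(q),np.median(q,0).round(1),q.max(0).round(1))
    mm=(p_[...,0]>120)&(p_[...,1]<70)&(p_[...,2]<70)&(d>0)&(np.hypot(W[...,0]-590,W[...,1]+193)<45)
    print('spare',mm.sum(),np.median(W[mm],0).round(1))
    o.append(p[130:330,300:460,::-1] if n=="scene" else p[150:350,200:360,::-1])
cv2.imwrite("pics/end.png",cv2.resize(np.hstack(o),None,fx=2.5,fy=2.5))
s=ctrl.sense();print(s['eef_pos'],s['force'])
```

```text
scene 47 [457.9 205.8 170.4] [467.7 217.3 177.3]
spare 54 [ 590.9 -191.1  304.1]
side 64 [453.7 206.9 167.9] [467.7 218.7 170.9]
spare 0 [nan nan nan]
[435.01450915 107.08968903 383.84298402] [ 0.19073087 -0.07749848 -0.79513803]
  return _methods._mean(a, axis=axis, dtype=dtype,
  ret = um.true_divide(
```

View pics/end.png

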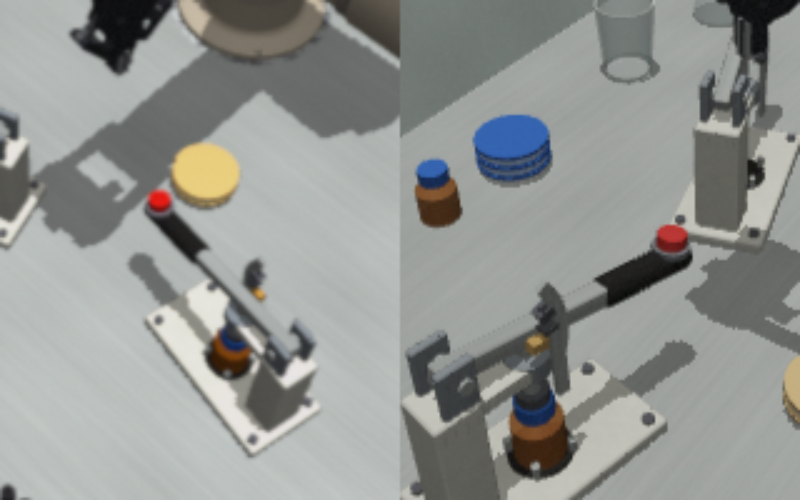

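The lever is down: the button top is at about z 169, and 169.6 is expected at 0.60 rad. The button is out, the ram has pushed the cap down, and the empty press's lever is still up.

```bash
python3 -c "
from rig import ctrl
print(ctrl.finish_job())"
```

```text
the job is handed in; nothing more can be done
None
```

I pressed the loaded press's red button with the shut fingertips while its lever was up. Keeping it pressed, I swung the lever down along its arc until the force rose to 18 N at the stop. Then I lifted clear and handed the job in at about 10 s of the 35 s allowed. The hand-in gives no verdict.

- **Lever:** the two cameras put the button top at z 168 to 170 mm, against 169.6 mm expected at 0.60 rad with the button out. That agrees with the lever being fully down and the button released.
- **Cap:** the pictures show the ram pressed down on the blue cap. I did not measure its travel; I judge it home from the lever's angle.
- **Empty press:** its button is still at z of about 304 mm in the scene camera, unchanged from the start. The arm hid it from the side camera at the end, so only one view confirms this.
- **Contact:** the arm was well clear of both presses, with only noise left on the force reading (under 1 N).

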